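# Lay the rocker shafts in their V-blocks

## Robot

A 7-joint arm with a two-finger parallel gripper is mounted at the origin on the work surface. World frame = base frame: x ahead of the robot, y to its left, z up, the work surface at z = 0. Lengths are in m, angles in rad, forces in N, time in s.
With the tool pointing down it reaches from about 0.4 to 0.9 m from the base axis. Payload 5.5 kg.
Tool frame: the origin (TCP) lies between the finger pads; the fingertips stand 19 mm ahead of it and the grasp point (between the pads) is the TCP; z points along the fingers, y is the direction in which the jaws open and shut (so a half turn about z gives the same grasp; the last joint's range is limited). The gripper opens to 92 mm and grips with 3 to 60 N. Pads are 19 mm wide; open, the fingers measure 130 mm over their backs; the gripper's body (75 mm by 190 mm) begins 47 mm behind the grasp point.
Start: joints at [0.263, 0.501, -0.427, 1.55, 0.221, 1.138, -0.21], TCP at [0.65, 0, 0.246] pointing down, gripper open.
Joint ranges: [-2.88, 2.88], [-0.31, 2.03], [-1.54, 1.56], [0.2, 2.42], [-1.41, 4.55], [0.19, 2.02], [-2.57, 2.57]. Speed limits (rad/s): [2.57, 2.57, 3.14, 3.14, 3.14, 3.14, 3.14].

## Interface

Orientations are given as a 3x3 rotation matrix whose columns are the frame's x, y, z axes.
In Python, from bench import r gives the robot as it stands.
- The arm moves only by the tool apply_moves, never from a script. Its argument "targets" is a list that holds one entry, the list of rows, each a list of 7 numbers: the turn, a rotation vector about the tool's x, y, z in units of 6 degrees (1.0 is 6 degrees), then the shift along the tool's x, y, z in units of 50 mm (1.0 is 50 mm), then the opening, from 0 (shut) to 1 (fully open). A call has 1 to 20 rows; each row shifts and turns the commanded pose from where the row before left it, along the tool's axes as they then stand; what a row does not reach is not made up. A row lasts 1/10 s, in which the tool goes at most 50 mm and 8.59 degrees, less where a joint would pass 70% of its speed; a pose out of reach is approached as far as the arm can. A call is refused whole if a number of a shift passes 1 or a number of a turn 1, either way. A call with a gripper value outside its range is refused whole. The fingers move at their own pace and stop on an object; "squeeze" is the grip in N (left out, the last holds). Time passes only in rows, so rows that do not move let the fingers close. It gives the time, the measured TCP pose, the force and the opening at its end, in the units of the state.
- r.observe(): the state, without advancing time (a new reading comes with each control period).
- r.read_camera(name): name is "scene" or "side" or "wrist"; returns a dict with "pixels" (420x560x3 uint8, red, green, blue), "z_map" (420x560 float32, m along the optical axis (not along the pixel's ray), 0 where there is no reading), "vfov" (degrees; the focal length in pixels is half the picture's height over the tangent of half this angle, whatever the lens; pixels are square), "cx", "cy" (the principal point, pixels), "rvec" (rotation vector, rad) and "tvec" (3), from world to camera coordinates, as OpenCV has them. Camera axes: x right, y down, z forward; pixel columns grow to the right and rows downward; lengths in m; the calibration is good to about 2 mm. A picture is of the moment at which its call begins.
- r.hand_in(): hands the job in, once; it reports no verdict.
The state is a dict: "time": time; "qpos": joint angles; "qd": joint speeds; "joint_efforts": joint torques, N m; "ee_pos": TCP position; "eef_rot": TCP orientation; "wrist_force": force on the tool from outside, world axes, zero at the start; "torque": the same for the moment, N m; "width": finger opening in m.
Only numpy, scipy, OpenCV 4.12 (cv2) and the standard library are available. Lean on these libraries where they do the work, as an engineer would, in place of code of your own. Each camera call takes 0.05 s, during which the arm holds its last target.

## Task

Get the two rocker shafts ready for a straightness check: unhook the orange-tabbed quick-release yoke from the blue V-blocks by pinching its two side tabs together, and stand it upright in the steel tray. Take the shafts off the sloping rack and lay the red-banded one in the red pair of V-blocks and the blue-banded one in the blue pair, gently, each level, cradled in both grooves and centred along the pair. Leave the sprayer, gauge stand and socket alone.

Things in the scene. Friction and masses are not known exactly. Their poses are not given: they have to be found in the camera images.
- rack: Fixed grey draining rack, base 190 x 165 x 8 mm, posts with black V-saddles. Holds two shafts side by side, middles at x = 0, y = +42 and -42, z = 105 mm from its origin (under the base), sloping up 25 degrees along its +x; low ends, at the robot's side, by small stops. Saddles 12 mm wide, 48 mm either side of a shaft's middle: 84 mm of bare shaft between for the fingers.
- shaft_red: Loose steel rocker shaft with red bands near both ends: 22 mm diameter, 150 mm long, about 0.35 kg. Origin at its middle, its own x along its axis (pointing up the slope at the start). On which side of the rack it lies varies.
- shaft_blue: The same shaft with blue bands.
- red_blocks: Fixed V-block pair on a red bar 62 x 140 x 12 mm; origin under the bar, grooves along y. Two steel blocks with red cheeks, 44 mm wide (x), 22 mm long, centred at y = +45 and -45 mm, tops at z = 56 mm; 90-degree grooves 36 mm wide, 18 mm deep. Between the blocks 68 mm are free down to the bar. Block sides are undercut 5 mm below z = 38 mm.
- blue_blocks: The same with blue bar and cheeks. At the start the yoke is hooked over its block at y = +45 mm.
- red_blocks_rest (a point): Where the middle of a shaft lies when cradled and centred in the red pair: 53.6 mm above the bar's underside, on the groove axis; same axes as red_blocks.
- blue_blocks_rest (a point): The same point of the blue pair.
- yoke: Loose black yoke, 0.12 kg, two orange spring tabs at its +x and -x ends. Origin mid underside of its bridge (44 x 18 x 20 mm), which rests on the block; z up. Tabs 22 mm wide, up to z = 44 mm, 58 mm over their leaning outer faces at z = 28, 66 at the top; pinched home 50 mm and upright: the leg hooks then clear the block and it lifts straight off. Stands on its legs, origin 25 mm above the floor.
- tab_l (a joint): Angle of the yoke's +x tab: 0 hooked, 0.26 rad pinched fully home; sprung, about 4 N at the tab.
- tab_r (a joint): The same for the -x tab.
- tray: Fixed open steel tray 130 x 130 x 14 mm with 4 mm walls and floor 4 mm thick. Origin under its middle.
- sprayer: Bystander: white pump sprayer with black head and red nozzle, 90 mm diameter, 247 mm tall, nozzle reaching 85 mm along its +x at 175 mm. Origin under its middle.
- gauge_stand: Bystander: red magnetic base 50 x 50 x 50 mm with a thin post to 220 mm and, at 205 mm height, an arm along its -y, towards the V-blocks, with a 44 mm dial centred 45 mm out at 190 mm height (dial edge 67 mm out). Origin under its base; about 130 mm or more from the plate's middle to the dial's edge.
- socket: Bystander: dark deep socket standing upright, 38 mm diameter, 78 mm tall. Origin under it.
- plate: Fixed aluminium plate 260 x 200 x 12 mm under both pairs of V-blocks, which stand parallel on it 130 mm apart along its x, grooves along its y; which colour is nearer the robot varies. Origin under its middle.

How it is judged:
On the way:
1. both side tabs of the yoke are pinched together (value of joint each of tab_l, tab_r above 0.17 rad), for 0.1 s.
At the end, for the whole second after the job is handed in: Each shaft rests in the pair of its colour: within 3 mm of the cradled place across and in height, 15 mm along, axis within 0.06 rad of the grooves; the yoke stands upright on the tray floor, within 50 mm of its middle each way, tabs sprung back (under 0.1 rad); all at rest (x of shaft_red in the frame of red_blocks_rest between -0.003 and 0.003 m and y of shaft_red in the frame of red_blocks_rest between -0.015 and 0.015 m and z of shaft_red in the frame of red_blocks_rest between -0.003 and 0.003 m and angle between the x axis of shaft_red and the y axis of red_blocks, either way round below 0.06 rad and linear speed of each of shaft_red, shaft_blue, yoke below 0.02 m/s and angular speed of each of shaft_red, shaft_blue below 0.2 rad/s and x of shaft_blue in the frame of blue_blocks_rest between -0.003 and 0.003 m and y of shaft_blue in the frame of blue_blocks_rest between -0.015 and 0.015 m and z of shaft_blue in the frame of blue_blocks_rest between -0.003 and 0.003 m and angle between the x axis of shaft_blue and the y axis of blue_blocks, either way round below 0.06 rad and x of yoke in the frame of tray between -0.05 and 0.05 m and y of yoke in the frame of tray between -0.05 and 0.05 m and z of yoke in the frame of tray between 0.02 and 0.036 m and angle between yoke's own z axis and vertical below 0.15 rad and value of joint each of tab_l, tab_r below 0.1 rad); the robot touches nothing.
It fails at once if a bystander (sprayer, gauge stand, socket) is pushed more than 15 mm or tipped (distance of any of sprayer, gauge_stand, socket from where it was at the start of the episode above 0.015 m or angle between any of sprayer, gauge_stand, socket's own z axis and vertical above 0.3 rad).
It fails at once if the red shaft meets V-blocks harder than 100 N (dropped or rammed) (contact force between shaft_red and red_blocks above 100 N or contact force between shaft_red and blue_blocks above 100 N).
It fails at once if the blue shaft meets V-blocks harder than 100 N (dropped or rammed) (contact force between shaft_blue and red_blocks above 100 N or contact force between shaft_blue and blue_blocks above 100 N).
It also fails if it takes over 72 s, if anything falls off the work surface, if the arm or the gripper's body presses on something with over 40 N, if the wrist force passes 120 N, or if a joint passes its speed limit or range.

## Working session

There is one attempt and no reset: what is moved stays moved. The work goes in short steps, Python scripts to look and compute and a tool call to move; the robot and the scene stay as the last step left them, time stands still between calls to the robot, and variables do not carry over. Pictures are saved under pics/ and viewed, and the job is handed in when it is done.

Besides the shell and the picture viewer there is one more tool, called after "Emit:" by a JSON object that holds its "name" and its "arguments". apply_moves: Moves the arm, as the interface text tells. Its arguments: {"type":"object","properties":{"targets":{"type":"array","items":{"type":"array","items":{"type":"array","items":{"type":"number"}}}},"squeeze":{"type":"number"}},"required":["targets"]}

```bash
ls; mkdir -p pics
cat > h.py <<'E'
import numpy as np, cv2
from bench import r
def cam(n):
    d=r.read_camera(n)
    f=210/np.tan(np.radians(d['vfov'])/2)
    R,_=cv2.Rodrigues(np.array(d['rvec'],float)); t=np.array(d['tvec'],float).reshape(3)
    z=d['z_map']; v,u=np.mgrid[0:z.shape[0],0:z.shape[1]]
    pc=np.stack([(u-d['cx'])/f*z,(v-d['cy'])/f*z,z],-1)
    P=(pc-t)@R
    P[z<=0]=np.nan
    return d,P,f,R,t
def save(d,n): cv2.imwrite('pics/'+n,d['pixels'][:,:,::-1])
E
python3 - <<'E'
from h import *
s=r.observe()
for k in s: print(k,np.round(s[k],4))
for n in ['scene','side','wrist']:
    d,P,f,R,t=cam(n); save(d,n+'0.png'); np.savez('/tmp/'+n+'0.npz',P=P,px=d['pixels']); print(n,f,-R.T@t,R[2])
E
```

```text
pics
time 0.0
qpos [ 0.2632  0.5019 -0.4268  1.5514  0.2208  1.1383 -0.2103]
qd [-0.001   0.0008 -0.0014 -0.0015  0.0022  0.0005  0.0004]
joint_efforts [-2.00000e-04 -5.66597e+01 -5.81600e+00 -2.79114e+01 -6.86000e-02
  3.08000e-02  2.00000e-04]
ee_pos [ 0.6493 -0.      0.2447]
eef_rot [[-1.0e-04  1.0e+00 -1.9e-03]
 [ 1.0e+00  1.0e-04  1.0e-04]
 [ 1.0e-04 -1.9e-03 -1.0e+00]]
wrist_force [ 1.0804  0.2256 -0.1137]
torque [-0.0262  0.0062  0.0077]
width 0.0919
scene 417.15107252276744 [0.99359594 0.38210828 0.93292939] [-0.45568974 -0.2931984  -0.84046508]
side 512.5183556374475 [-0.10818282  0.74102544  1.17656078] [ 0.4491326  -0.47590416 -0.75617137]
wrist 349.43762341208327 [0.65106046 0.06945775 0.38308514] [-0.00142685 -0.25641311 -0.96656623]
```

View pics/scene0.png

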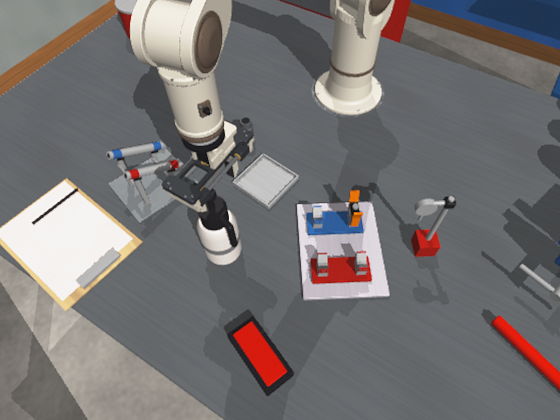

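View pics/side0.png

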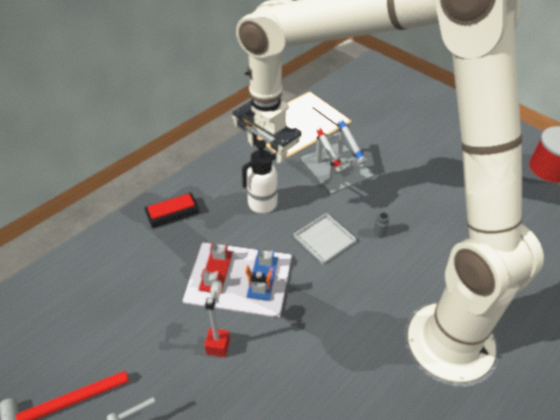

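View pics/wrist0.png

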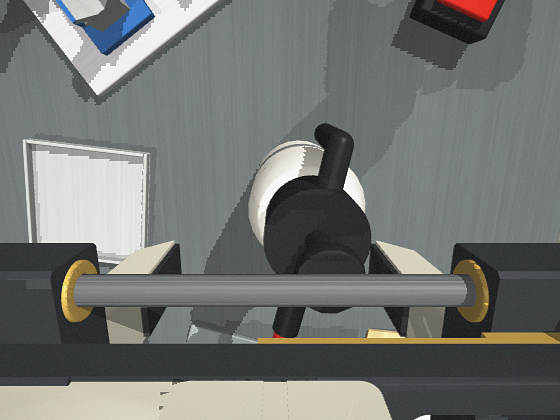

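The scene view shows the rack with shafts at about (145,165), tray (265,180), plate (340,250) with the blue pair nearer the robot and the yoke at (355,208). The sprayer is at (218,230), below the tool, and the gauge is at (428,225). The side view shows the socket at (382,225). I'll measure these now.

Run:
```python
import numpy as np,cv2
for n in ['scene','side']:
    A=np.load(f'/tmp/{n}0.npz'); P=A['P'];px=A['px']
    hsv=cv2.cvtColor(px,cv2.COLOR_RGB2HSV); H,S,V=[hsv[...,i].astype(int) for i in range(3)]
    Z=P[...,2]
    x,y=P[...,0],P[...,1]
    print(n)
    def box(m,name,xy=True):
        m=m&np.isfinite(Z)
        mm=cv2.morphologyEx(m.astype(np.uint8),cv2.MORPH_OPEN,np.ones((2,2)))
        k,l,st,c=cv2.connectedComponentsWithStats(mm)
        for i in range(1,k):
            if st[i,4]<25: continue
            q=P[l==i]; rc=cv2.minAreaRect((q[:,:2]*1000).astype(np.float32))
            print(name,'n',st[i,4],'uv',c[i].round(),'ctr',np.round(rc[0],1),'sz',np.round(rc[1],1),'ang',round(rc[2],1),'z',np.round(np.percentile(q[:,2],[5,50,95])*1000,1),'mean',(q.mean(0)*1000).round(1))
    reg=(x>0.2)&(x<1.0)&(abs(y)<0.6)
    box(reg&(Z>.008)&(Z<.016)&(S<60),'plate12')
    box(reg&(H>100)&(H<125)&(S>120)&(Z>0.015),'blue')
    box(reg&((H<6)|(H>174))&(S>150)&(Z>0.005),'red')
    box(reg&(H>8)&(H<18)&(S>180),'orange')
    box(reg&(Z>.002)&(Z<.022)&(S<80),'low')
    box(reg&(Z>.064)&(Z<.072)&(S<80),'blocktops')
```

```text
scene
plate12 n 34 uv [252. 165.] ctr [418.5 -84.5] sz [ 5.  43.8] ang 85.4 z [ 2.   6.7 11.1] mean [420.  -85.4   6.6]
plate12 n 77 uv [290. 174.] ctr [388.5  21.8] sz [75.4 37.4] ang 53.6 z [-0.8  9.6 14.5] mean [391.6  23.9   8.5]
plate12 n 36 uv [238. 178.] ctr [476.4 -91.4] sz [47.3 12.1] ang 5.3 z [ 2.7  7.3 12.1] mean [478.9 -91.5   7.8]
plate12 n 26 uv [243. 189.] ctr [502.3 -58.5] sz [38.2  4.3] ang 82.6 z [ 6.3 11.3 14.7] mean [501.8 -58.8  11.3]
plate12 n 27 uv [282. 193.] ctr [455.   36.9] sz [ 3.6 45. ] ang 80.9 z [-0.7  5.8 10.7] mean [454.2  37.    5.6]
plate12 n 88 uv [ 63. 200.] ctr [ 783.6 -449.4] sz [ 7.  83.8] ang 83.7 z [ 3.4  7.7 13.1] mean [ 783.9 -449.1    7.9]
plate12 n 229 uv [335. 207.] ctr [436.5 177.4] sz [46.7 82.8] ang 29.7 z [nan nan nan] mean [nan nan nan]
plate12 n 4204 uv [343. 257.] ctr [516.1 246.3] sz [263.6 203. ] ang 34.4 z [nan nan nan] mean [nan nan nan]
plate12 n 42 uv [ 42. 216.] ctr [ 848.3 -458. ] sz [ 5.9 39. ] ang 73.0 z [nan nan nan] mean [nan nan nan]
plate12 n 536 uv [ 98. 268.] ctr [ 875.  -223.9] sz [ 29.6 108.5] ang 82.2 z [nan na
[... 15470 characters left out ...]
z [0.3 2.8 6.4] mean [235.1  29.    2.9]
low n 30 uv [341. 294.] ctr [286.5  83. ] sz [21.8 17. ] ang 31.3 z [-1.   2.5  5.8] mean [286.5  85.6   2.3]
low n 29 uv [317. 296.] ctr [328.1 134.5] sz [16.3 30.9] ang 40.3 z [-1.4  2.6  6.9] mean [328.8 133.8   2.9]
low n 52 uv [374. 298.] ctr [213.5  29.5] sz [44.  18.6] ang 65.0 z [-0.7  3.1  8. ] mean [213.   33.5   3.3]
low n 41 uv [294. 324.] ctr [315.5 238.4] sz [15.6 28.7] ang 42.6 z [-0.9  2.7  6.5] mean [315.7 237.5   2.8]
low n 30 uv [343. 329.] ctr [216.5 161.2] sz [ 8.5 33.8] ang 46.9 z [-1.2  2.4  5.3] mean [215.5 162.7   2.3]
low n 26 uv [295. 338.] ctr [286.3 264.9] sz [14.8 18.3] ang 51.9 z [-1.2  1.7  4.5] mean [287.5 266.2   1.6]
```

Run:
```python
import cv2
a=cv2.imread('pics/scene0.png'); cv2.imwrite('pics/c1.png',cv2.resize(a[120:320,280:480],None,fx=3,fy=3,interpolation=cv2.INTER_CUBIC))
cv2.imwrite('pics/c2.png',cv2.resize(a[120:280,90:310],None,fx=3.5,fy=3.5,interpolation=cv2.INTER_CUBIC))
a=cv2.imread('pics/side0.png'); cv2.imwrite('pics/c3.png',cv2.resize(a[80:380,150:450],None,fx=2,fy=2,interpolation=cv2.INTER_CUBIC))
```

```text
(no output)
```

View pics/c1.png

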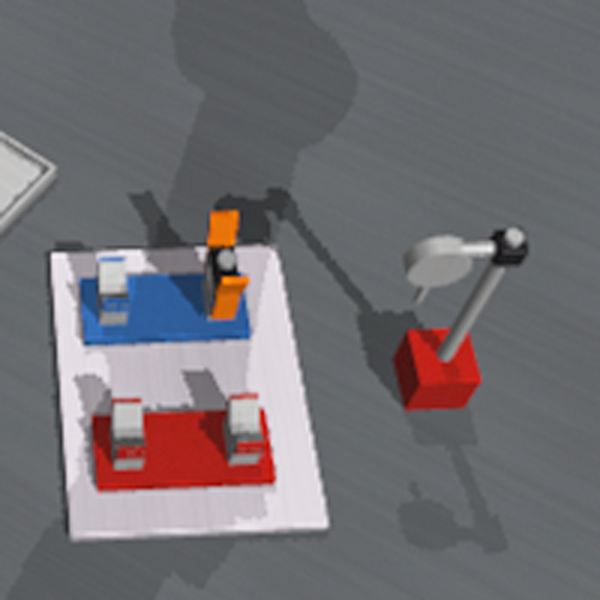

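View pics/c2.png

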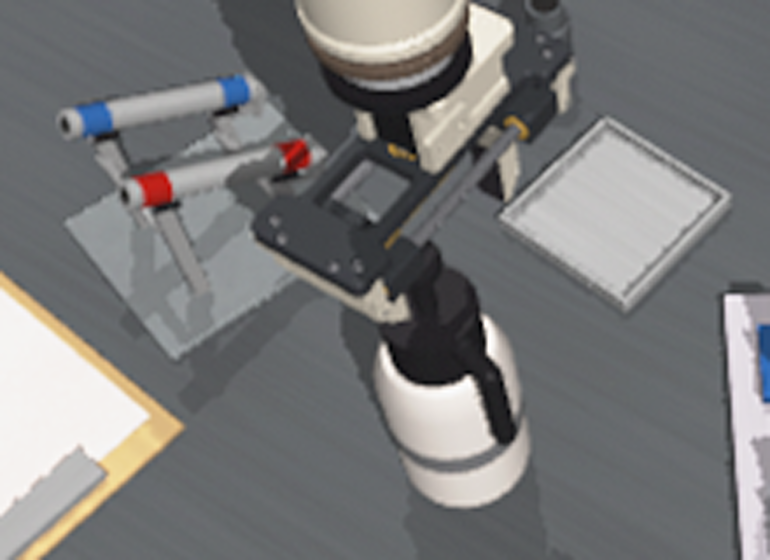

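View pics/c3.png

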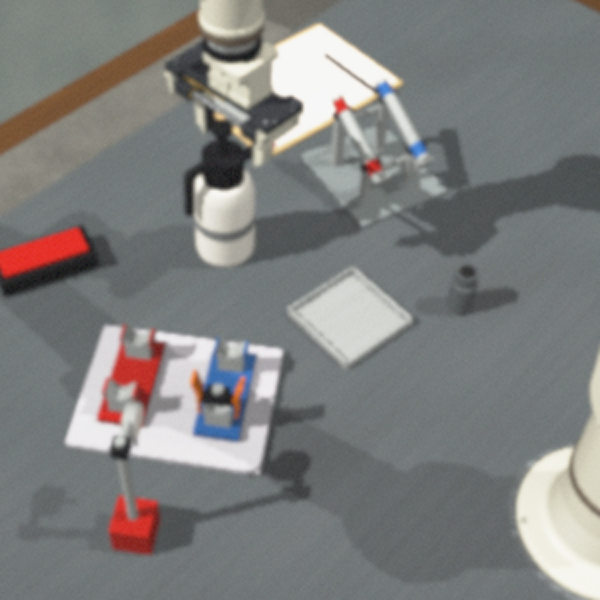

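The close-ups show blue bar with yoke over the block at its gauge end, the red shaft on the sprayer side of the rack, and the sprayer close in front of the tool. Next I'll locate the bystanders and the tray.

Run:
```python
import numpy as np,cv2
A=np.load('/tmp/scene0.npz'); P=A['P'];px=A['px']
def reg(nm,P,u0,u1,v0,v1,z0,z1):
    q=P[v0:v1,u0:u1].reshape(-1,3); q=q[np.isfinite(q[:,2])&(q[:,2]>z0)&(q[:,2]<z1)]
    print(nm,len(q),'x',np.percentile(q[:,0],[3,50,97]).round(3),'y',np.percentile(q[:,1],[3,50,97]).round(3),'z',np.percentile(q[:,2],[3,50,97]).round(3)); return q
reg('spr body',P,198,242,205,265,.05,.13)
reg('spr top',P,198,232,180,225,.14,.25)
reg('gauge dial',P,412,440,196,216,.15,.23)
reg('gauge post',P,440,456,194,206,.15,.24)
q=reg('gauge base',P,412,440,230,256,.045,.055)
print(cv2.minAreaRect((q[:,:2]*1000).astype(np.float32)))
q=reg('tray',P,232,300,154,208,.009,.02); print(cv2.minAreaRect((q[:,:2]*1000).astype(np.float32)))
B=np.load('/tmp/side0.npz')['P']
reg('socket',B,374,390,211,238,.03,.09)
reg('spr s',B,246,280,150,215,.03,.26)
reg('spr s top',B,240,280,140,178,.14,.26)
q=reg('tray s',B,292,358,212,263,.009,.02); print(cv2.minAreaRect((q[:,:2]*1000).astype(np.float32)))
```

```text
spr body 610 x [0.651 0.705 0.718] y [-0.015  0.029  0.06 ] z [0.053 0.097 0.129]
spr top 812 x [0.645 0.68  0.703] y [-0.017  0.011  0.044] z [0.147 0.194 0.247]
gauge dial 339 x [0.421 0.437 0.449] y [0.362 0.382 0.401] z [0.17  0.2   0.212]
gauge post 133 x [0.403 0.414 0.421] y [0.404 0.415 0.429] z [0.204 0.213 0.221]
gauge base 331 x [0.39  0.413 0.438] y [0.391 0.418 0.445] z [0.046 0.049 0.053]
((409.0103454589844, 418.2861328125), (49.431663513183594, 51.42474365234375), 34.62189865112305)
tray 321 x [0.374 0.449 0.511] y [-0.095 -0.018  0.09 ] z [0.009 0.013 0.016]
((445.611083984375, 5.549751281738281), (195.9743194580078, 131.8986053466797), 83.26789855957031)
socket 235 x [0.324 0.337 0.355] y [-0.169 -0.148 -0.139] z [0.033 0.063 0.085]
spr s 1576 x [0.628 0.652 0.695] y [-0.028  0.02   0.044] z [0.039 0.138 0.212]
spr s top 906 x [0.606 0.666 0.699] y [-0.032  0.01   0.058] z [0.146 0.191 0.25 ]
tray s 586 x [0.375 0.444 0.509] y [-0.095 -0.031  0.041] z [0.009 0.012 0.019]
((448.50665283203125, -23.21271514892578), (192.51214599609375, 180.87533569335938), 31.135774612426758)
```

Emit:
{"name": "apply_moves", "arguments": {"targets": [[[0,0,0,0,0,-1,1],[0,0,0,0,0,-1,1],[0,0,0,0.6,-0.53,0,1],[0,0,0,0.6,-0.53,0,1],[0,0,0,0.6,-0.53,0,1],[0,0,0,0.6,-0.53,0,1],[0,0,0,0.6,-0.53,0,1],[0,0,0,0.6,-0.53,0,1],[0,0,0,0.6,-0.53,0,1],[0,0,0,0.6,-0.53,0,1],[0,0,-1,0,0,0,1],[0,0,-1,0,0,0,1],[0,0,-1,0,0,0,1],[0,0,-1,0,0,0,1],[0,0,-1,0,0,0,1],[0,0,-0.74,0,0,0,1],[0,0,0,0,0,0,1],[0,0,0,0,0,0,1]]]}}

```text
time: 1.95
ee_pos: [0.4379, 0.2399, 0.3456]
eef_rot: [[-0.564, 0.826, -0.0], [0.826, 0.564, -0.0], [0.0, -0.0, -1.0]]
wrist_force: [0.8, -0.3, -0.0]
width: 0.0919
```

```bash
cat >> h.py <<'E'
def st():
    s=r.observe(); R=np.array(s['eef_rot'])
    print('t',round(float(s['time']),2),'pos',np.round(s['ee_pos'],4),'yawY',round(float(np.degrees(np.arctan2(R[1,1],R[0,1]))),2),'zaxis',np.round(R[:,2],3),'w',round(float(s['width']),4),'F',np.round(s['wrist_force'],1),'q',np.round(s['qpos'],2)); return s
E
python3 - <<'E'
from h import *
st()
for n in ['wrist']:
    d,P,f,R,t=cam(n); save(d,n+'1.png'); np.savez('/tmp/'+n+'1.npz',P=P,px=d['pixels'],f=f,R=R,t=t,c=[d['cx'],d['cy']])
    print(-R.T@t)
E
```

```text
t 1.95 pos [0.4379 0.2399 0.3456] yawY 34.31 zaxis [-0. -0. -1.] w 0.0919 F [ 0.8 -0.3 -0. ] q [ 0.06  0.15 -0.68  1.79  0.1   1.24 -0.05]
[0.40062667 0.2974927  0.48388894]
```

View pics/wrist1.png

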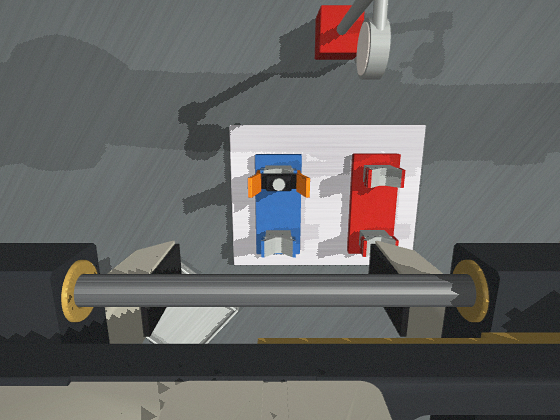

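The wrist view shows the whole plate, corners about (230,125) to (415,265). The yoke is at (279,183), the blue blocks at x≈278 and the red at x≈375. I'll refine the plate, bars and yoke by intersecting rays with planes at known heights.

```bash
cat >> h.py <<'E'
def ray(uv,f,R,t,c,z):
    uv=np.atleast_2d(uv).astype(float)
    d=np.c_[(uv[:,0]-c[0])/f,(uv[:,1]-c[1])/f,np.ones(len(uv))]@R
    C=-R.T@t
    return C+d*((z-C[2])/d[:,2])[:,None]
def hsvm(px,h0,h1,s0,v0=40):
    h=cv2.cvtColor(px,cv2.COLOR_RGB2HSV).astype(int); H=h[...,0]
    hm=((H>=h0)&(H<=h1)) if h0<=h1 else ((H>=h0)|(H<=h1))
    return hm&(h[...,1]>=s0)&(h[...,2]>=v0)
E
cat > plate.py <<'E'
from h import *
import sys
A=np.load(f'/tmp/{sys.argv[1]}.npz');P=A['P'];px=A['px'];f,R,t,c=[A[k] for k in('f','R','t','c')]
f=float(f);Z=P[...,2]
hs=cv2.cvtColor(px,cv2.COLOR_RGB2HSV)
u,v=np.meshgrid(np.arange(560),np.arange(420))
g=(Z>.006)&(Z<.13)&(v<268)&(u>200)&(u<450)&(v>100)
m=cv2.morphologyEx(g.astype(np.uint8),cv2.MORPH_OPEN,np.ones((5,5)))
k,l,s_,_=cv2.connectedComponentsWithStats(m); i=1+np.argmax(s_[1:,4]); m=(l==i).astype(np.uint8)
cn=max(cv2.findContours(m,0,2)[0],key=cv2.contourArea); hull=cv2.convexHull(cn)
q=np.stack([P[...,0],P[...,1]],-1)[(m>0)&(Z<.016)]
print('plate depth',cv2.minAreaRect((q*1000).astype(np.float32)))
ap=cv2.approxPolyDP(hull,8,True)[:,0]
print(ap.tolist()); print((ray(ap,f,R,t,c,.012)*1000).round(1))
for nm,h0,h1 in [('blue',100,125),('red',174,6)]:
    mm=hsvm(px,h0,h1,120)&(v<265)&(v>110)&(abs(Z-.024)<.006)
    q=P[mm][:,:2]; print(nm,mm.sum(),cv2.minAreaRect((q*1000).astype(np.float32)))
    hp=cv2.convexHull(np.argwhere(mm)[:,::-1].astype(np.float32))[:,0]
    w=ray(hp,f,R,t,c,.024)*1000; print('  ray',cv2.minAreaRect(w[:,:2].astype(np.float32)))
mm=hsvm(px,8,20,170)&(v<265)
k,l,s_,cc=cv2.connectedComponentsWithStats(mm.astype(np.uint8))
for i in range(1,k):
    if s_[i,4]>30:
        q=P[l==i]*1000; print('orange',s_[i,4],cc[i].round(),np.nanmean(q,0).round(1),'top',np.nanmean(q[q[:,2]>105],0).round(1))
g=(Z>.064)&(Z<.0715)&(v<265)&(u>230)&(u<430)&(v>120)&(hs[...,1]<90)
k,l,s_,cc=cv2.connectedComponentsWithStats(g.astype(np.uint8))
for i in range(1,k):
    if s_[i,4]>15: print('top',s_[i,4],cc[i].round(),(np.nanmean(P[l==i],0)*1000).round(1))
E
python3 plate.py wrist1
```

```text
plate depth ((520.056884765625, 244.63050842285156), (259.9200744628906, 198.3844451904297), 34.2859001159668)
[[424, 125], [412, 248], [368, 264], [235, 264], [230, 125]]
[[569.4 398.3  12. ]
 [667.8 256.8  12. ]
 [630.9 201.5  12. ]
 [470.6  92.2  12. ]
 [358.8 254.7  12. ]]
blue 2615 ((470.77496337890625, 202.41331481933594), (61.253150939941406, 138.91946411132812), 34.273902893066406)
  ray ((470.5535888671875, 202.73593139648438), (60.95490646362305, 138.65505981445312), 34.25321578979492)
red 3083 ((577.7120971679688, 275.59765625), (62.41828155517578, 139.18966674804688), 34.40876388549805)
  ray ((576.7095947265625, 275.18670654296875), (62.69272232055664, 138.6491241455078), 34.42092514038086)
orange 269 [254. 184.] [423.5 223.3  99.5] top [421.1 220.9 110.5]
orange 275 [303. 184.] [468.  253.9  99.7] top [471.1 255.2 110.3]
top 36 [372. 178.] [539.2 303.5  65.7]
top 70 [399. 178.] [565.9 321.6  65.8]
top 52 [278. 172.] [441.2 245.6  67.4]
top 55 [265. 248.] [482.6 155.4  66.1]
top 46 [291. 248.] [509.2 174.8  65.7]
top 28 [367. 248.] [589.7 229.3  65.8]
top 20 [393. 242.] [612.  254.2  65.7]
```

The measurements agree with the stated sizes: bars 61×139 mm, block tops within 1 mm of the prediction, yoke at (445.5, 239), yaw 34.3°. I'll descend on the yoke now.

Emit:
{"name": "apply_moves", "arguments": {"targets": [[[0,0,0,-0.1,0.12,0,1],[0,0,0,0,0,0.9,1],[0,0,0,0,0,0.9,1],[0,0,0,0,0,0.9,1],[0,0,0,0,0,0.9,1],[0,0,0,0,0,0.5,1],[0,0,0,0,0,0.4,1],[0,0,0,0,0,0.4,1],[0,0,0,0,0,0,1],[0,0,0,0,0,0,1]]]}}

```text
time: 3.0
ee_pos: [0.446, 0.2394, 0.1007]
eef_rot: [[-0.565, 0.825, -0.001], [0.825, 0.565, -0.0], [0.0, -0.001, -1.0]]
wrist_force: [0.5, 1.2, 1.1]
width: 0.0918
```

Run:
```python
from h import *
st()
for n in ['wrist']:
    d,P,f,R,t=cam(n); save(d,n+'2.png'); np.savez('/tmp/'+n+'2.npz',P=P,px=d['pixels'],f=f,R=R,t=t,c=[d['cx'],d['cy']])
    m=hsvm(d['pixels'],8,20,170)
    k,l,s_,cc=cv2.connectedComponentsWithStats(m.astype(np.uint8))
    for i in range(1,k):
        if s_[i,4]>100: print(s_[i],(np.nanmean(P[l==i],0)*1000).round(1))
d,P,f,R,t=cam('scene'); save(d,'scene2.png')
```

```text
t 3.0 pos [0.446  0.2394 0.1007] yawY 34.42 zaxis [-0.001 -0.    -1.   ] w 0.0918 F [0.5 1.2 1.1] q [-0.08  0.48 -0.57  2.02  0.38  0.75 -0.28]
[186 224  45  50 998] [421.1 229.8  90. ]
[311 224  43  50 963] [462.9 258.6  89.8]
[188 307  20  12 173] [425.9 214.1 110.6]
[332 307  19  12 164] [475.9 248.5 110.8]
```

View pics/wrist2.png

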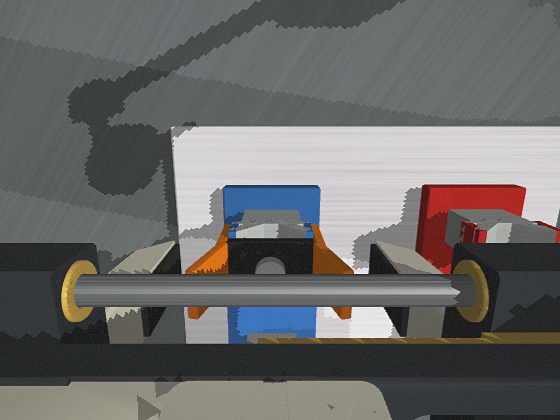

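View pics/scene2.png

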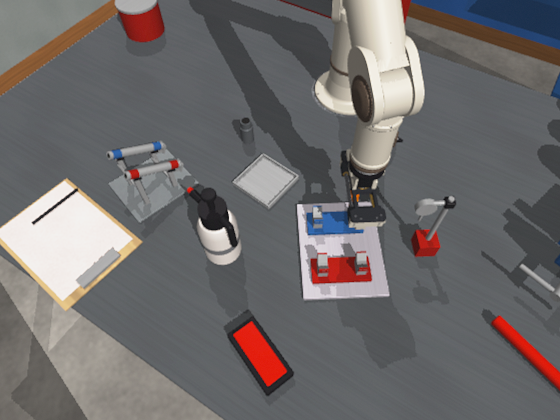

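The tabs (x≈188 and 352) sit between the pads (180 to 370), and the gauge is clear. I'll pinch.

Emit:
{"name": "apply_moves", "arguments": {"targets": [[[0,0,0,0,0,0,0.3],[0,0,0,0,0,0,0.3],[0,0,0,0,0,0,0.3],[0,0,0,0,0,0,0.3],[0,0,0,0,0,0,0.3],[0,0,0,0,0,0,0.3],[0,0,0,0,0,0,0.3],[0,0,0,0,0,0,0.3]]], "squeeze": 25}}

```text
time: 3.9
ee_pos: [0.4452, 0.2388, 0.1011]
eef_rot: [[-0.566, 0.825, -0.001], [0.825, 0.566, -0.001], [-0.001, -0.002, -1.0]]
wrist_force: [-2.9, -2.3, 8.0]
width: 0.0497
```

Run:
```python
from h import *
st()
d,P,f,R,t=cam('wrist'); save(d,'wrist3.png')
```

```text
t 3.9 pos [0.4452 0.2388 0.1011] yawY 34.44 zaxis [-0.001 -0.001 -1.   ] w 0.0497 F [-2.9 -2.3  8. ] q [-0.08  0.48 -0.57  2.02  0.38  0.75 -0.28]
```

View pics/wrist3.png

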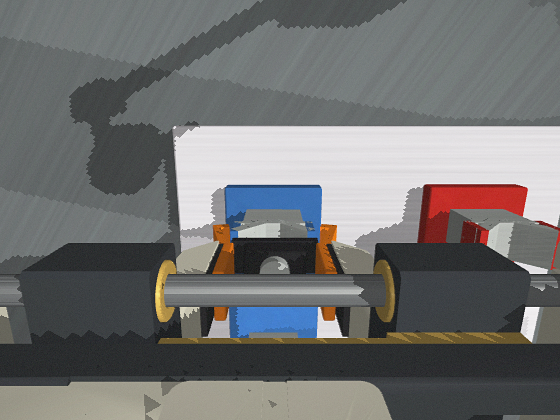

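Width 49.7 mm means the tabs are pinched home. I'll lift and carry it over the tray.

Emit:
{"name": "apply_moves", "arguments": {"targets": [[[0,0,0,0,0,-0.2,0.3],[0,0,0,0,0,-0.3,0.3],[0,0,0,0,0,-0.4,0.3],[0,0,0,0,0,-0.5,0.3],[0,0,0,0,0,-0.6,0.3],[0,0,0,-0.3,-0.2,0,0.3],[0,0,0,-0.56,-0.41,0,0.3],[0,0,0,-0.56,-0.41,0,0.3],[0,0,0,-0.56,-0.41,0,0.3],[0,0,0,-0.56,-0.41,0,0.3],[0,0,0,-0.56,-0.41,0,0.3],[0,0,0,-0.56,-0.41,0,0.3],[0,0,0,-0.6,-0.41,0,0.3],[0,0,0,0,0,0,0.3],[0,0,0,0,0,0,0.3]]]}}

```text
time: 5.45
ee_pos: [0.44, -0.0238, 0.2016]
eef_rot: [[-0.564, 0.826, 0.001], [0.826, 0.564, 0.0], [-0.001, 0.001, -1.0]]
wrist_force: [-0.5, 0.3, -0.8]
width: 0.0494
```

Run:
```python
from h import *
st()
d,P,f,R,t=cam('wrist'); save(d,'wrist4.png')
d,P,f,R,t=cam('side'); save(d,'side4.png')
```

```text
t 5.45 pos [ 0.44   -0.0238  0.2016] yawY 34.3 zaxis [ 0.001  0.    -1.   ] w 0.0494 F [-0.5  0.3 -0.8] q [ 0.48  0.19 -0.53  2.09  0.12  0.89  0.48]
```

View pics/wrist4.png

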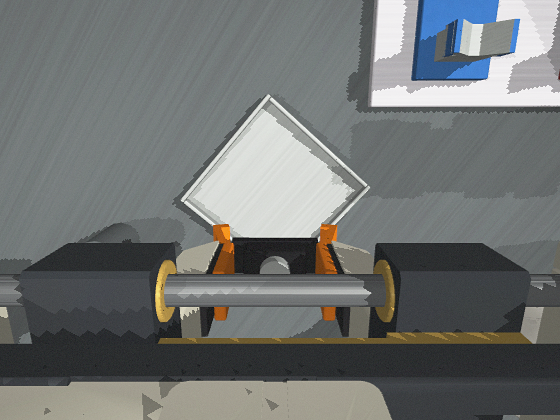

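View pics/side4.png

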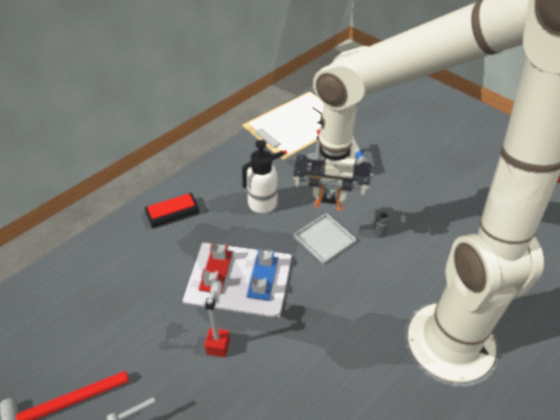

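The yoke is held and the blue blocks are free. The tray corners are at (268,97), (182,202) and (368,188), which I'll use to check its centre.

Run:
```python
from h import *
d,P,f,R,t=cam('wrist')
print(ray([[268,97],[182,202],[368,188]],f,R,t,[d['cx'],d['cy']],.014).round(3))
```

```text
[[ 0.389  0.045  0.014]
 [ 0.375 -0.081  0.014]
 [ 0.513  0.031  0.014]]
```

Emit:
{"name": "apply_moves", "arguments": {"targets": [[[0,0,0,0,0,0.6,0.3],[0,0,0,0,0,0.6,0.3],[0,0,0,0,0,0.6,0.3],[0,0,0,0,0,0.5,0.3],[0,0,0,0,0,0.3,0.3],[0,0,0,0,0,0.1,0.3],[0,0,0,0,0,0.06,0.3],[0,0,0,0,0,0.02,0.3],[0,0,0,0,0,0,0.3],[0,0,0,0,0,0,0.3]]]}}

```text
time: 6.6
ee_pos: [0.4403, -0.0232, 0.0625]
eef_rot: [[-0.566, 0.825, 0.002], [0.825, 0.566, -0.0], [-0.001, 0.001, -1.0]]
wrist_force: [-0.7, 0.5, -1.3]
width: 0.0495
```

Emit:
{"name": "apply_moves", "arguments": {"targets": [[[0,0,0,0,0,0.02,0.3],[0,0,0,0,0,0.02,0.3],[0,0,0,0,0,0,0.3],[0,0,0,0,0,0,0.3]]]}}

```text
time: 7.0
ee_pos: [0.4404, -0.0233, 0.061]
eef_rot: [[-0.566, 0.825, 0.001], [0.825, 0.566, -0.001], [-0.002, 0.001, -1.0]]
wrist_force: [-1.7, -0.6, 12.3]
width: 0.0494
```

Contact (12 N). I'll release and rise.

Emit:
{"name": "apply_moves", "arguments": {"targets": [[[0,0,0,0,0,-0.01,0.5],[0,0,0,0,0,0,0.8],[0,0,0,0,0,0,1],[0,0,0,0,0,0,1],[0,0,0,0,0,0,1],[0,0,0,0,0,0,1],[0,0,0,0,0,-0.2,1],[0,0,0,0,0,-0.5,1],[0,0,0,0,0,-0.9,1],[0,0,0,0,0,-1,1],[0,0,0,0,0,-1,1],[0,0,0,0,0,-1,1],[0,0,0,0,0,0,1]]]}}

```text
time: 8.3
ee_pos: [0.4437, -0.0228, 0.2976]
eef_rot: [[-0.566, 0.824, 0.013], [0.824, 0.566, -0.003], [-0.009, 0.009, -1.0]]
wrist_force: [0.9, 0.0, 0.1]
width: 0.0916
```

Run:
```python
from h import *
st()
d,P,f,R,t=cam('wrist'); save(d,'wrist5.png')
m=hsvm(d['pixels'],8,20,170)
k,l,s_,cc=cv2.connectedComponentsWithStats(m.astype(np.uint8))
for i in range(1,k):
    if s_[i,4]>40:
        q=P[l==i]*1000; print(s_[i],np.nanmean(q,0).round(1),np.nanmax(q,0).round(1),np.nanmin(q,0).round(1))
```

```text
t 8.3 pos [ 0.4437 -0.0228  0.2976] yawY 34.47 zaxis [ 0.013 -0.003 -1.   ] w 0.0916 F [0.9 0.  0.1] q [ 0.54  0.06 -0.57  1.98  0.04  1.1   0.56]
[237 163  18  28 313] [418.2 -37.7  58.1] [429.1 -27.1  74.4] [407.7 -50.8   6.4]
[284 163  17  27 300] [462.   -7.1  58.3] [474.    3.8  74.4] [451.  -19.    6.5]
```

View pics/wrist5.png

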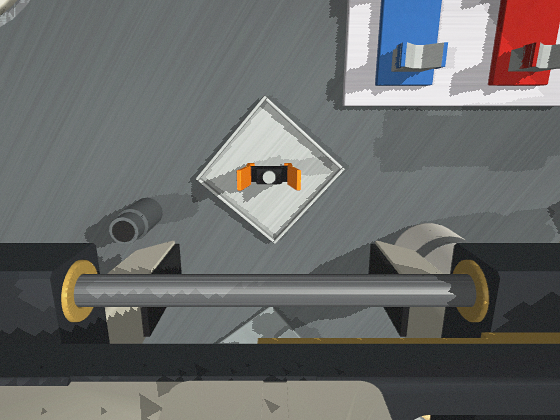

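The yoke stands in mid tray at (440,-22), tabs sprung back, top at 74 mm as expected. Next I'll move to look at the rack.

Emit:
{"name": "apply_moves", "arguments": {"targets": [[[0,0,0,-0.79,0.1,-0.14,1],[0,0,0,-0.79,0.1,-0.14,1],[0,0,0,-0.79,0.1,-0.14,1],[0,0,0,-0.79,0.1,-0.14,1],[0,0,0,-0.79,0.1,-0.14,1],[0,0,0,-0.79,0.1,-0.14,1],[0,0,0,-0.79,0.1,-0.14,1],[0,0,0,-0.79,0.1,-0.14,1],[0,0,0,-0.79,0.1,-0.14,1],[0,0,-1,0,0,0,1],[0,0,-1,0,0,0,1],[0,0,-1,0,0,0,1],[0,0,-1,0,0,0,1],[0,0,-1,0,0,0,1],[0,0,-1,0,0,0,1],[0,0,-0.55,0,0,0,1],[0,0,0,0,0,0,1],[0,0,0,0,0,0,1]]]}}

```text
time: 10.15
ee_pos: [0.6774, -0.2907, 0.3521]
eef_rot: [[-0.96, 0.281, -0.002], [0.281, 0.96, 0.001], [0.002, 0.001, -1.0]]
wrist_force: [0.3, 0.1, 0.1]
width: 0.0918
```

Run:
```python
from h import *
st()
d,P,f,R,t=cam('wrist'); save(d,'wrist6.png'); np.savez('/tmp/wrist6.npz',P=P,px=d['pixels'],f=f,R=R,t=t,c=[d['cx'],d['cy']])
for nm,h0,h1 in [('blue',100,125),('red',174,6)]:
    m=hsvm(d['pixels'],h0,h1,120)
    k,l,s_,cc=cv2.connectedComponentsWithStats(m.astype(np.uint8))
    for i in range(1,k):
        if s_[i,4]>40:
            q=P[l==i]*1000; q=q[np.isfinite(q[:,2])]; print(nm,s_[i],np.mean(q,0).round(1),np.max(q,0).round(1),np.min(q,0).round(1))
```

```text
t 10.15 pos [ 0.6774 -0.2907  0.3521] yawY 73.67 zaxis [-0.002  0.001 -1.   ] w 0.0918 F [0.3 0.1 0.1] q [ 0.67  0.62 -0.54  1.15  0.31  1.45  1.47]
blue [216  54  21  23 375] [ 546.6 -304.8   88.8] [ 560.6 -294.    96. ] [ 534.8 -318.7   78.6]
blue [212 154  23  23 461] [ 643.6 -334.4  135.9] [ 658.2 -323.4  143.8] [ 631.9 -348.1  118.9]
red [293  55  21  23 379] [ 570.3 -226.6   88.7] [ 584.7 -207.2   97.2] [ 559.1 -239.7    6.4]
red [492  92  25  18 378] [656.1 -78.6 178.1] [664.8 -69.  182.9] [648.5 -84.9 167.8]
red [293 155  22  23 452] [ 667.4 -255.8  136.1] [ 682.4 -242.3  144.9] [ 656.3 -269.4  119.7]
```

View pics/wrist6.png

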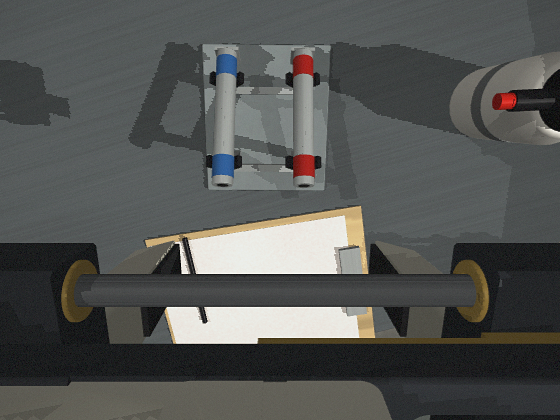

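The rack shows the blue shaft at x≈225 and the red at x≈303 px. The sprayer nozzle tip is at (505,102), i.e. (656,-79,178) mm, clear of the grasp. I'll fit cylinders to the shafts.

```bash
cat > cyl.py <<'E'
from h import *
from scipy.optimize import least_squares
def fit(P,a,b,rad=11.):
    a=np.array(a,float);b=np.array(b,float)
    q=P.reshape(-1,3)*1000; q=q[np.isfinite(q).all(1)]
    u0=(b-a)/np.linalg.norm(b-a); m0=(a+b)/2
    d=q-m0; s=d@u0; rr=np.linalg.norm(d-s[:,None]*u0,axis=1)
    q=q[(abs(s)<80)&(rr<16)]
    def par(p):
        yaw,pit=p[2:]; return np.array([np.cos(pit)*np.cos(yaw),np.cos(pit)*np.sin(yaw),np.sin(pit)])
    up=np.array([0,0,1.])
    e1=np.cross(up,u0);e1/=np.linalg.norm(e1);e2=np.cross(u0,e1)
    def ax(p): return m0+p[0]*e1+p[1]*e2
    def res(p):
        u=par(p); d=q-ax(p); s=d@u; return np.linalg.norm(d-s[:,None]*u,axis=1)-rad
    p0=[0,0,np.arctan2(u0[1],u0[0]),np.arcsin(u0[2])]
    o=least_squares(res,p0,loss='soft_l1',f_scale=1.0)
    u=par(o.x); c=ax(o.x); d=q-c; s=d@u
    ok=abs(np.linalg.norm(d-s[:,None]*u,axis=1)-rad)<2
    s=np.sort(s[ok]); lo,hi=s[3],s[-4]
    return c+u*(lo+hi)/2,u,hi-lo,np.median(abs(res(o.x))),len(q)
E
python3 - <<'E'
from cyl import *
P=np.load('/tmp/wrist6.npz')['P']
for nm,a,b in [('blue',(546.6,-304.8,83),(643.6,-334.4,130)),('red',(570,-226.6,83),(667,-255.8,130))]:
    c,u,L,e,n=fit(P,a,b); print(nm,c.round(1),u.round(4),'yaw',np.degrees(np.arctan2(u[1],u[0])).round(2),'pit',np.degrees(np.arcsin(u[2])).round(2),'L',L.round(1),e,n)
E
```

```text
blue [ 596.4 -321.5  103.3] [ 0.8667 -0.2626  0.4242] yaw -16.86 pit 25.1 L 154.2 0.4558912250036835 3084
red [ 620.6 -241.2  103.2] [ 0.867  -0.2619  0.4238] yaw -16.81 pit 25.08 L 154.7 0.45589389230594257 3113
```

The fits agree with the geometry: spacing 83.9 mm, pitch 25.1°, yaw −16.8°. Now I'll tilt the tool 25° and go to 80 mm off the red shaft.

Emit:
{"name": "apply_moves", "arguments": {"targets": [[[0,-0.84,0.02,0,0,0,0.7],[0,-0.84,0.02,0,0,0,0.7],[0,-0.84,0.02,0,0,0,0.7],[0,-0.84,0.02,0,0,0,0.7],[0,-0.82,0,0,0,0,0.7],[0,0,0,0.557,0.103,0.382,0.7],[0,0,0,0.557,0.103,0.382,0.7],[0,0,0,0.557,0.103,0.382,0.7],[0,0,0,0.557,0.103,0.382,0.7],[0,0,0,0.557,0.103,0.382,0.7],[0,0,0,0.557,0.103,0.382,0.7],[0,0,0,0,0,0,0.7],[0,0,0,0,0,0,0.7]]]}}

```text
time: 11.5
ee_pos: [0.589, -0.2314, 0.1792]
eef_rot: [[-0.867, 0.288, 0.407], [0.261, 0.958, -0.121], [-0.424, 0.002, -0.906]]
wrist_force: [0.9, 0.0, 1.6]
width: 0.0643
```

Run:
```python
from cyl import *
s=st()
d,P,f,R,t=cam('wrist'); save(d,'wrist7.png')
d,_,f,R,t=cam('scene'); save(d,'scene7.png')
c,u,L,e,n=fit(P,(620.6-43,-241.2+13,103.2-21),(620.6+43,-241.2-13,103.2+21)); print(c.round(1),u.round(3),L,e,n)
Rt=np.array(s['eef_rot']); print(Rt.round(3)); 
print('to ctr in tool',((np.array([620.6,-241.2,105])/1000-s['ee_pos'])@Rt/.05).round(3))
```

```text
t 11.5 pos [ 0.589  -0.2314  0.1792] yawY 73.29 zaxis [ 0.407 -0.121 -0.906] w 0.0643 F [0.9 0.  1.6] q [ 0.77  0.36 -0.49  2.04  0.41  0.37  1.26]
[ 620.3 -241.1  103.2] [ 0.867 -0.262  0.424] 154.2078283474645 0.4109151554549122 7161
[[-0.867  0.288  0.407]
 [ 0.261  0.958 -0.121]
 [-0.424  0.002 -0.906]]
to ctr in tool [ 0.031 -0.008  1.625]
```

View pics/wrist7.png

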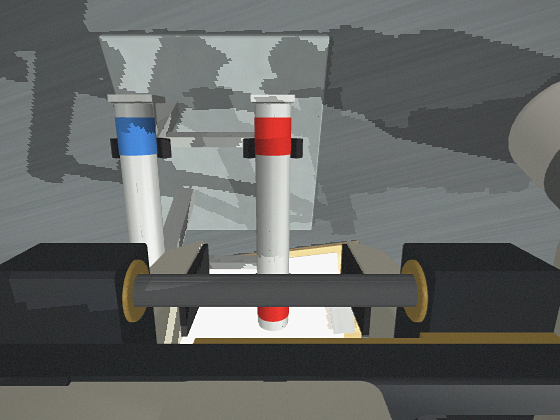

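View pics/scene7.png

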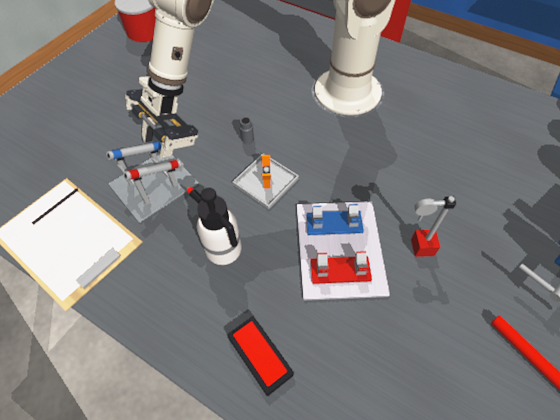

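The red shaft is centred between the pads and the blue shaft is clear of the left finger. I'll approach and grip.

Emit:
{"name": "apply_moves", "arguments": {"targets": [[[0,0,0,0.03,0,0.4,0.7],[0,0,0,0,0,0.4,0.7],[0,0,0,0,0,0.4,0.7],[0,0,0,0,0,0.3,0.7],[0,0,0,0,0,0.12,0.7],[0,0,0,0,0,0,0.7],[0,0,0,0,0,0,0.7]]]}}

```text
time: 12.3
ee_pos: [0.6205, -0.241, 0.1054]
eef_rot: [[-0.867, 0.288, 0.407], [0.261, 0.958, -0.121], [-0.425, 0.002, -0.905]]
wrist_force: [-0.2, 0.0, -0.7]
width: 0.0642
```

Run:
```python
from h import *
s=st(); Rt=np.array(s['eef_rot']); 
print('to ctr in tool',((np.array([620.6,-241.2,105])/1000-s['ee_pos'])@Rt/.05).round(3))
```

```text
t 12.3 pos [ 0.6205 -0.241   0.1054] yawY 73.27 zaxis [ 0.407 -0.121 -0.905] w 0.0642 F [-0.2  0.  -0.7] q [ 0.61  0.51 -0.33  2.    0.55  0.25  1.12]
to ctr in tool [ 0.    -0.004  0.01 ]
```

Emit:
{"name": "apply_moves", "arguments": {"targets": [[[0,0,0,0,0,0,0.1],[0,0,0,0,0,0,0.1],[0,0,0,0,0,0,0.1],[0,0,0,0,0,0,0.1],[0,0,0,0,0,0,0.1],[0,0,0,0,0,0,0.1],[0,0,0,0,0,0,0.1]]], "squeeze": 45}}

```text
time: 13.0
ee_pos: [0.6196, -0.2419, 0.1047]
eef_rot: [[-0.867, 0.289, 0.406], [0.262, 0.957, -0.122], [-0.424, 0.001, -0.906]]
wrist_force: [-1.7, -2.0, 2.1]
width: 0.0211
```

Gripped at 21 mm. I'll lift along the normal, then level out.

Emit:
{"name": "apply_moves", "arguments": {"targets": [[[0,0,0,0,0,-0.2,0.1],[0,0,0,0,0,-0.4,0.1],[0,0,0,0,0,-0.6,0.1],[0,0,0,0,0,-0.8,0.1],[0,0,0,0,0,-0.9,0.1],[0,0,0,0,0,-0.9,0.1],[0,0.6,0,0,0,0,0.1],[0,0.84,0,0,0,0,0.1],[0,0.84,0,0,0,0,0.1],[0,0.84,0,0,0,0,0.1],[0,0.65,0,0,0,0,0.1],[0,0.4,0,0,0,0,0.1],[0,0,0,0,0,-0.6,0.1],[0,0,0,0,0,-0.8,0.1],[0,0,0,0,0,-0.4,0.1],[0,0,0,0,0,0,0.1]]]}}

```text
time: 14.6
ee_pos: [0.544, -0.2173, 0.3699]
eef_rot: [[-0.958, 0.286, 0.006], [0.286, 0.958, -0.001], [-0.006, 0.001, -1.0]]
wrist_force: [0.5, -0.1, -4.1]
width: 0.0213
```

Run:
```python
from cyl import *
s=st()
d,P,f,R,t=cam('wrist'); save(d,'wrist8.png')
d,P,f,R,t=cam('side'); save(d,'side8.png')
```

```text
t 14.6 pos [ 0.544  -0.2173  0.3699] yawY 73.35 zaxis [ 0.006 -0.001 -1.   ] w 0.0213 F [ 0.5 -0.1 -4.1] q [ 0.87  0.32 -0.69  1.56  0.21  1.33  1.44]
```

View pics/wrist8.png

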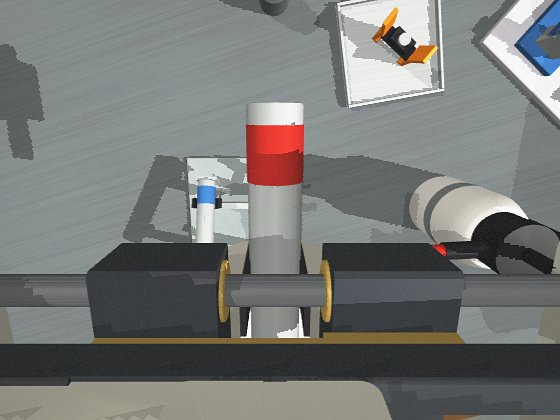

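View pics/side8.png

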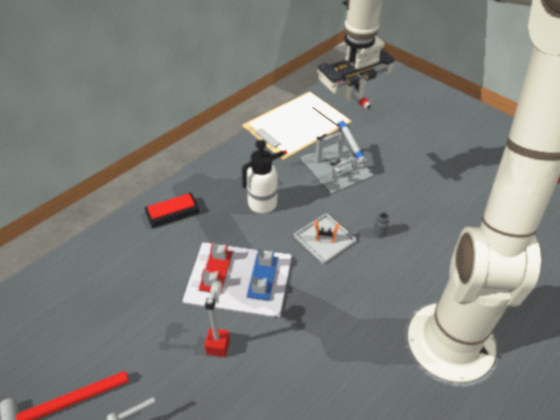

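The red shaft is held square and level, about 53 mm beyond the pads at the near end. I'll carry it to the red pair at z = 0.37.

Emit:
{"name": "apply_moves", "arguments": {"targets": [[[0,0,0,0.1,0.45,0,0.1],[0,0,0,0.199,0.875,0,0.1],[0,0,0,0.199,0.875,0,0.1],[0,0,0,0.199,0.875,0,0.1],[0,0,0,0.199,0.875,0,0.1],[0,0,0,0.199,0.875,0,0.1],[0,0,0,0.199,0.875,0,0.1],[0,0,0,0.199,0.875,0,0.1],[0,0,0,0.199,0.875,0,0.1],[0,0,0,0.199,0.875,0,0.1],[0,0,0,0.199,0.875,0,0.1],[0,0,0,0.1,0.43,0,0.1],[0,0,0.93,0,0,0,0.1],[0,0,0.93,0,0,0,0.1],[0,0,0.93,0,0,0,0.1],[0,0,0.93,0,0,0,0.1],[0,0,0.93,0,0,0,0.1],[0,0,0.93,0,0,0,0.1],[0,0,0.92,0,0,0,0.1],[0,0,0,0,0,0,0.1]]]}}

```text
time: 16.7
ee_pos: [0.5753, 0.274, 0.3647]
eef_rot: [[-0.563, 0.827, -0.002], [0.827, 0.563, -0.001], [0.001, -0.002, -1.0]]
wrist_force: [-0.8, 0.2, -3.2]
width: 0.0208
```

```bash
cat > go.py <<'E'
from h import *
import sys
s=st(); Rt=np.array(s['eef_rot']); T=np.array([float(a) for a in sys.argv[1:4]])
print('to target, tool units',((T-s['ee_pos'])@Rt/.05).round(3))
E
python3 go.py .5770 .2753 .0656
```

```text
t 16.7 pos [0.5753 0.274  0.3647] yawY 34.25 zaxis [-0.002 -0.001 -1.   ] w 0.0208 F [-0.8  0.2 -3.2] q [-0.    0.44 -0.69  1.42  0.28  1.38 -0.1 ]
to target, tool units [-1.000e-03  5.700e-02  5.982e+00]
```

Emit:
{"name": "apply_moves", "arguments": {"targets": [[[0,0,0.01,0,0.057,0.6,0.1],[0,0,0,0,0,0.8,0.1],[0,0,0,0,0,0.8,0.1],[0,0,0,0,0,0.8,0.1],[0,0,0,0,0,0.8,0.1],[0,0,0,0,0,0.6,0.1],[0,0,0,0,0,0.3,0.1],[0,0,0,0,0,0,0.1],[0,0,0,0,0,0,0.1],[0,0,0,0,0,0,0.1]]]}}

```text
time: 17.7
ee_pos: [0.5803, 0.2774, 0.1345]
eef_rot: [[-0.563, 0.827, 0.005], [0.827, 0.563, 0.003], [-0.0, 0.005, -1.0]]
wrist_force: [-1.0, 0.3, -3.5]
width: 0.0206
```

```bash
python3 go.py .5770 .2753 .0656
python3 - <<'E'
from cyl import *
s=r.observe(); Rt=np.array(s['eef_rot']); p=np.array(s['ee_pos'])*1000
for n in ['wrist','scene','side']:
    d,P,f,R,t=cam(n); save(d,n+'9.png')
    c,u,L,e,k=fit(P,p-Rt[:,0]*50,p+Rt[:,0]*50); print(n,c.round(1),(c-p).round(1),u.round(3),round(L,1),round(e,2),k)
    if n=='wrist':
        m=hsvm(d['pixels'],174,6,120)&(abs(P[...,2]-.024)<.006); print(cv2.minAreaRect((P[m][:,:2]*1000).astype(np.float32)),m.sum())
E
```

```text
t 17.7 pos [0.5803 0.2774 0.1345] yawY 34.24 zaxis [ 0.005  0.003 -1.   ] w 0.0206 F [-1.   0.3 -3.5] q [-0.06  0.65 -0.61  1.66  0.43  0.97 -0.22]
to target, tool units [ 0.002 -0.086  1.377]
wrist [568.8 296.9 133.2] [-11.5  19.4  -1.3] [-0.56   0.828  0.006] 101.7 0.37 11255
((655.3616943359375, 247.6080780029297), (98.87043762207031, 314.0152282714844), 63.048927307128906) 3059
scene [580.5 275.5 133.9] [ 0.2 -1.9 -0.6] [-0.564  0.826  0.004] 148.4 0.77 350
side [562.8 303.5 135.9] [-17.5  26.1   1.4] [-0.567  0.824 -0.005] 80.4 1.18 251
```

View pics/wrist9.png

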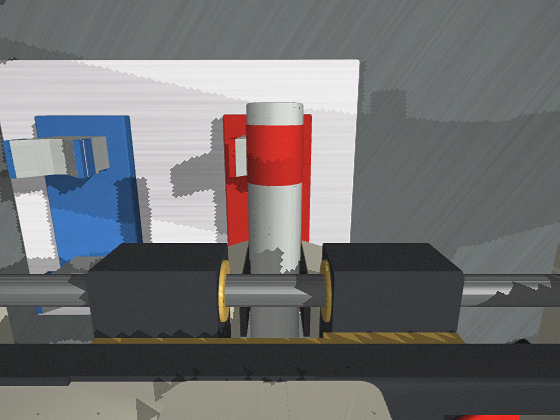

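View pics/scene9.png

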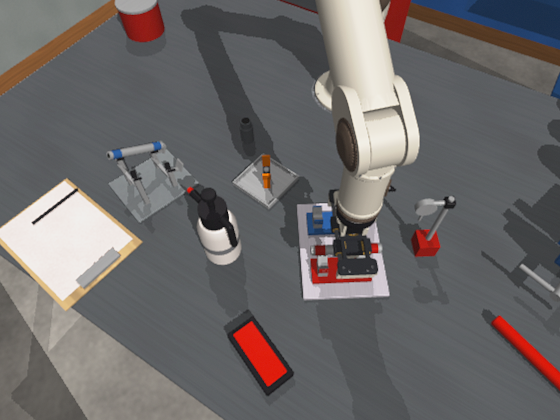

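Run:
```python
from cyl import *
s=st(); Rt=np.array(s['eef_rot']); p=np.array(s['ee_pos'])*1000
d,P,f,R,t=cam('wrist'); px=d['pixels']; c_=[d['cx'],d['cy']]
c,u,L,e,k=fit(P,p-Rt[:,0]*50,p+Rt[:,0]*50)
y=np.array([.8256,.5642,0])
print('shaft y off',(c-p)@y, 'at bar loc', c@y)
m=hsvm(px,170,8,110)
for v in (117,120,123):
    us=np.where(m[v,200:340])[0]+200
    w=ray([[us.min(),v],[us.max()+1,v]],f,R,t,c_,.024)*1000
    print(v,us.min(),us.max(),w.round(1).tolist(),'mid.y',(w.mean(0)@y).round(1),'width',np.linalg.norm(w[0]-w[1]).round(1))
print('target y',np.array([577,275.3,0])@y,'tcp y',p@y)
```

```text
t 17.85 pos [0.58   0.277  0.1341] yawY 34.22 zaxis [ 0.004  0.002 -1.   ] w 0.0209 F [-0.4  0.5 -3.4] q [-0.06  0.65 -0.6   1.66  0.43  0.97 -0.22]
shaft y off 1.4681829012940912 at bar loc 636.5980834581624
117 224 312 [[515.0, 314.6, 24.0], [565.6, 349.0, 24.0]] mid.y 633.3 width 61.2
120 224 312 [[516.1, 312.9, 24.0], [566.8, 347.3, 24.0]] mid.y 633.3 width 61.3
123 224 312 [[517.1, 311.2, 24.0], [568.0, 345.7, 24.0]] mid.y 633.2 width 61.4
target y 631.69546 tcp y 635.1299005568683
```

Emit:
{"name": "apply_moves", "arguments": {"targets": [[[0,0,0.02,0,-0.067,0,0.1],[0,0,0,0,0,0.3,0.1],[0,0,0,0,0,0.4,0.1],[0,0,0,0,0,0.3,0.1],[0,0,0,0,0,0.1,0.1],[0,0,0,0,0,0.06,0.1],[0,0,0,0,0,0.03,0.1],[0,0,0,0,0,0,0.1],[0,0,0,0,0,0,0.1],[0,0,0,0,0,0,0.1]]]}}

```text
time: 18.9
ee_pos: [0.5768, 0.2748, 0.0735]
eef_rot: [[-0.56, 0.828, 0.003], [0.828, 0.56, 0.002], [-0.0, 0.003, -1.0]]
wrist_force: [0.8, 0.3, -3.5]
width: 0.0207
```

```bash
python3 go.py .5770 .2753 .0656
python3 - <<'E'
from cyl import *
s=r.observe(); p=np.array(s['ee_pos'])*1000;Rt=np.array(s['eef_rot'])
d,P,f,R,t=cam('wrist'); save(d,'wrist10.png')
c,u,L,e,k=fit(P,p-Rt[:,0]*50,p+Rt[:,0]*50);print(c.round(1),u.round(3))
E
```

```text
t 18.9 pos [0.5768 0.2748 0.0735] yawY 34.09 zaxis [ 0.003  0.002 -1.   ] w 0.0207 F [ 0.8  0.3 -3.5] q [-0.08  0.72 -0.56  1.69  0.48  0.87 -0.26]
to target, tool units [0.005 0.008 0.158]
[565.2 294.4  72.2] [-0.558  0.83   0.006]
```

View pics/wrist10.png

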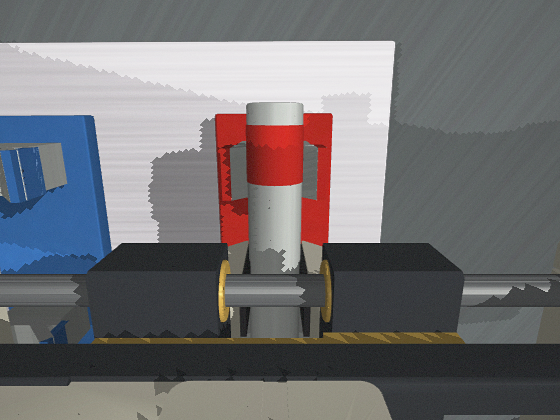

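The shaft (247–303) is centred over the block (230–317). I'll set it down slowly.

Emit:
{"name": "apply_moves", "arguments": {"targets": [[[0,0,-0.04,0,0,0.04,0.1],[0,0,0,0,0,0.04,0.1],[0,0,0,0,0,0.03,0.1],[0,0,0,0,0,0.02,0.1],[0,0,0,0,0,0,0.1],[0,0,0,0,0,0,0.1]]]}}

```text
time: 19.55
ee_pos: [0.5765, 0.2747, 0.0663]
eef_rot: [[-0.564, 0.826, 0.002], [0.826, 0.564, 0.001], [0.0, 0.002, -1.0]]
wrist_force: [0.7, 0.9, -3.5]
width: 0.0208
```

Emit:
{"name": "apply_moves", "arguments": {"targets": [[[0,0,0,0,0,0.02,0.1],[0,0,0,0,0,0,0.1],[0,0,0,0,0,0,0.1]]]}}

```text
time: 19.85
ee_pos: [0.5768, 0.2749, 0.066]
eef_rot: [[-0.564, 0.826, 0.002], [0.826, 0.564, 0.001], [-0.0, 0.003, -1.0]]
wrist_force: [-0.3, -0.5, 2.8]
width: 0.0208
```

Contact made. I'll release gently and rise.

Emit:
{"name": "apply_moves", "arguments": {"targets": [[[0,0,0,0,0,0,0.25],[0,0,0,0,0,0,0.27],[0,0,0,0,0,0,0.35],[0,0,0,0,0,0,0.5],[0,0,0,0,0,0,0.6],[0,0,0,0,0,0,0.6],[0,0,0,0,0,-0.3,0.6],[0,0,0,0,0,-0.6,0.6],[0,0,0,0,0,-0.9,0.6],[0,0,0,0,0,-1,0.6],[0,0,0,0,0,-1,0.6],[0,0,0,0,0,-1,0.6],[0,0,0,0,0,-1,0.6],[0,0,0,0,0,0,0.6]]]}}

```text
time: 21.25
ee_pos: [0.5782, 0.2772, 0.3655]
eef_rot: [[-0.564, 0.825, 0.015], [0.826, 0.564, 0.008], [-0.002, 0.016, -1.0]]
wrist_force: [-0.1, 1.4, -0.5]
width: 0.0551
```

Run:
```python
from cyl import *
st()
for n in ['wrist','scene','side']:
    d,P,f,R,t=cam(n); save(d,n+'11.png')
    c,u,L,e,k=fit(P,np.array([577,275.3,65.6])-50*np.array([-.564,.826,0]),np.array([577,275.3,65.6])+50*np.array([-.564,.826,0]));print(n,c.round(1),u.round(3),round(L,1),round(e,2),k)
```

```text
t 21.25 pos [0.5782 0.2772 0.3655] yawY 34.36 zaxis [ 0.015  0.008 -1.   ] w 0.0551 F [-0.1  1.4 -0.5] q [ 0.    0.44 -0.7   1.43  0.29  1.36 -0.11]
wrist [579.  273.9  64.7] [-0.565  0.825 -0.001] 148.5 0.52 2396
scene [577.3 273.   65.1] [-0.562  0.827  0.002] 149.0 0.83 692
side [577.9 273.5  67.1] [-0.568  0.823  0.005] 149.5 1.31 445
```

View pics/wrist11.png

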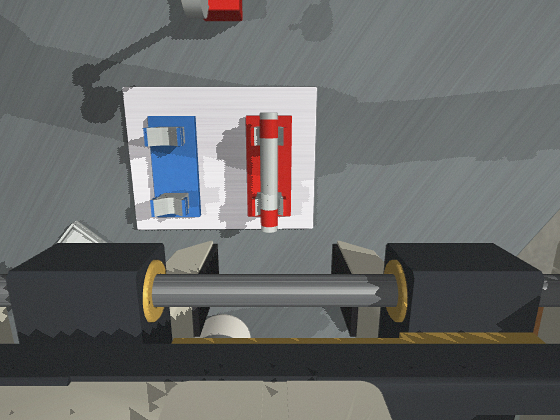

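The red shaft lies in both grooves: about 2 mm off centre along, direction matching 34.4°, level. Now the blue one.

Emit:
{"name": "apply_moves", "arguments": {"targets": [[[0,0,0,-0.684,-0.491,0,0.7],[0,0,0,-0.684,-0.491,0,0.7],[0,0,0,-0.684,-0.491,0,0.7],[0,0,0,-0.684,-0.491,0,0.7],[0,0,0,-0.684,-0.491,0,0.7],[0,0,0,-0.684,-0.491,0,0.7],[0,0,0,-0.684,-0.491,0,0.7],[0,0,0,-0.684,-0.491,0,0.7],[0,0,0,-0.684,-0.491,0,0.7],[0,0,0,-0.684,-0.491,0,0.7],[0,0,0,-0.684,-0.491,0,0.7],[0,0,0,-0.684,-0.491,0,0.7],[0,0,0,-0.684,-0.491,0,0.7],[0,0,0,-0.684,-0.491,0,0.7],[0,0,-0.93,0,0,0,0.7],[0,0,-0.93,0,0,0,0.7],[0,0,-0.93,0,0,0,0.7],[0,0,-0.93,0,0,0,0.7]]]}}

```text
time: 23.2
ee_pos: [0.561, -0.3146, 0.3521]
eef_rot: [[-0.837, 0.546, -0.002], [0.546, 0.837, 0.004], [0.004, 0.002, -1.0]]
wrist_force: [0.1, -0.3, 0.2]
width: 0.0642
```

Emit:
{"name": "apply_moves", "arguments": {"targets": [[[0,0,-0.93,0,0,0,0.7],[0,0,-0.93,0,0,0,0.7],[0,0,-0.88,0,0,0,0.7],[0,-0.84,0,0,0,0,0.7],[0,-0.84,0,0,0,0,0.7],[0,-0.84,0,0,0,0,0.7],[0,-0.84,0,0,0,0,0.7],[0,-0.82,0,0,0,0,0.7],[0,0,0,0,0,0,0.7],[0,0,0,0,0,0,0.7]]]}}

```text
time: 24.2
ee_pos: [0.561, -0.3151, 0.3535]
eef_rot: [[-0.867, 0.292, 0.404], [0.265, 0.956, -0.121], [-0.421, 0.002, -0.907]]
wrist_force: [0.0, -0.3, 0.6]
width: 0.0642
```

```bash
python3 go.py .5639 -.3117 .1775
python3 - <<'E'
from cyl import *
d,P,f,R,t=cam('wrist'); save(d,'wrist12.png')
c0=np.array([596.4,-321.5,103.3]);u0=np.array([.867,-.262,.424])
c,u,L,e,k=fit(P,c0-50*u0,c0+50*u0);print(c.round(1),u.round(3),L,e,k)
E
```

```text
t 24.2 pos [ 0.561  -0.3151  0.3535] yawY 73.03 zaxis [ 0.404 -0.121 -0.907] w 0.0642 F [ 0.  -0.3  0.6] q [ 1.13  0.18 -0.69  1.81  0.06  0.76  1.72]
to target, tool units [1.451 0.074 3.207]
[ 596.  -321.6  103.1] [ 0.867 -0.262  0.424] 154.39895901375007 0.47863905031193177 3589
```

View pics/wrist12.png

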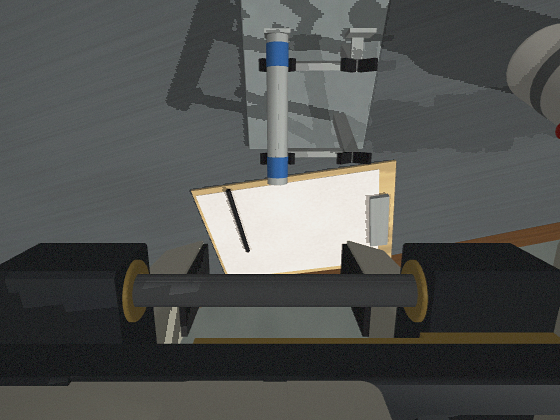

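The blue shaft is unmoved and lies on the tool axis (x≈277). I'll go to the pre-grasp point.

Emit:
{"name": "apply_moves", "arguments": {"targets": [[[0,0,-0.02,0.29,0.015,0.64,0.7],[0,0,0,0.29,0.015,0.64,0.7],[0,0,0,0.29,0.015,0.64,0.7],[0,0,0,0.29,0.015,0.64,0.7],[0,0,0,0.29,0.015,0.64,0.7],[0,0,0,0,0,0,0.7],[0,0,0,0,0,0,0.7]]]}}

```text
time: 24.95
ee_pos: [0.5667, -0.3112, 0.1788]
eef_rot: [[-0.867, 0.288, 0.406], [0.261, 0.958, -0.12], [-0.424, 0.002, -0.906]]
wrist_force: [0.3, 0.4, 0.3]
width: 0.0642
```

```bash
python3 go.py .5963 -.3215 .1050
```

```text
t 24.95 pos [ 0.5667 -0.3112  0.1788] yawY 73.28 zaxis [ 0.406 -0.12  -0.906] w 0.0642 F [0.3 0.4 0.3] q [ 0.97  0.4  -0.54  1.99  0.3   0.39  1.52]
to target, tool units [ 0.059 -0.029  1.602]
```

Emit:
{"name": "apply_moves", "arguments": {"targets": [[[0,0,0,0.059,-0.029,0.4,0.7],[0,0,0,0,0,0.4,0.7],[0,0,0,0,0,0.4,0.7],[0,0,0,0,0,0.28,0.7],[0,0,0,0,0,0.12,0.7],[0,0,0,0,0,0,0.7],[0,0,0,0,0,0,0.7]]]}}

```text
time: 25.65
ee_pos: [0.5957, -0.3225, 0.1064]
eef_rot: [[-0.866, 0.289, 0.408], [0.262, 0.957, -0.123], [-0.426, 0.0, -0.905]]
wrist_force: [0.0, -0.8, 0.3]
width: 0.0643
```

```bash
python3 go.py .5963 -.3215 .1050
```

```text
t 25.65 pos [ 0.5957 -0.3225  0.1064] yawY 73.2 zaxis [ 0.408 -0.123 -0.905] w 0.0643 F [ 0.  -0.8  0.3] q [ 0.82  0.54 -0.4   1.96  0.41  0.26  1.42]
to target, tool units [0.006 0.022 0.029]
```

Emit:
{"name": "apply_moves", "arguments": {"targets": [[[0,0,0,0,0.02,0.02,0.1],[0,0,0,0,0,0,0.1],[0,0,0,0,0,0,0.1],[0,0,0,0,0,0,0.1],[0,0,0,0,0,0,0.1],[0,0,0,0,0,0,0.1],[0,0,0,0,0,0,0.1]]], "squeeze": 45}}

```text
time: 26.35
ee_pos: [0.5954, -0.3224, 0.1045]
eef_rot: [[-0.866, 0.29, 0.406], [0.263, 0.957, -0.123], [-0.425, -0.0, -0.905]]
wrist_force: [-1.5, -3.3, -0.2]
width: 0.021
```

Emit:
{"name": "apply_moves", "arguments": {"targets": [[[0,0,0,0,0,-0.2,0.1],[0,0,0,0,0,-0.4,0.1],[0,0,0,0,0,-0.6,0.1],[0,0,0,0,0,-0.8,0.1],[0,0,0,0,0,-0.9,0.1],[0,0,0,0,0,-0.9,0.1],[0,0.6,0,0,0,0,0.1],[0,0.84,0,0,0,0,0.1],[0,0.84,0,0,0,0,0.1],[0,0.84,0,0,0,0,0.1],[0,0.65,0,0,0,0,0.1],[0,0.4,0,0,0,0,0.1],[0,0,0,0,0,-0.6,0.1],[0,0,0,0,0,-0.8,0.1],[0,0,0,0,0,-0.4,0.1],[0,0,0,0,0,0,0.1]]]}}

```text
time: 27.95
ee_pos: [0.5196, -0.2976, 0.3696]
eef_rot: [[-0.958, 0.288, 0.007], [0.288, 0.958, -0.002], [-0.007, -0.0, -1.0]]
wrist_force: [0.5, -0.7, -3.2]
width: 0.021
```

```bash
python3 go.py .4706 .2026 .36
python3 - <<'E'
from cyl import *
d,P,f,R,t=cam('wrist'); save(d,'wrist13.png')
E
```

```text
t 27.95 pos [ 0.5196 -0.2976  0.3696] yawY 73.27 zaxis [ 0.007 -0.002 -1.   ] w 0.021 F [ 0.5 -0.7 -3.2] q [ 1.    0.35 -0.69  1.52  0.23  1.34  1.57]
to target, tool units [3.82  9.299 0.161]
```

View pics/wrist13.png

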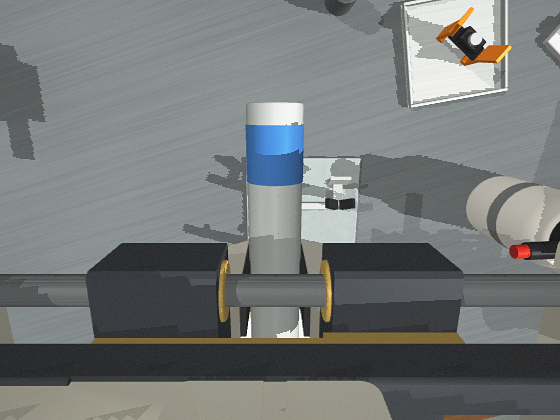

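The blue shaft is held the same way. I'll carry it to the blue pair.

Emit:
{"name": "apply_moves", "arguments": {"targets": [[[0,0,0,0.318,0.775,0,0.1],[0,0,0,0.318,0.775,0,0.1],[0,0,0,0.318,0.775,0,0.1],[0,0,0,0.318,0.775,0,0.1],[0,0,0,0.318,0.775,0,0.1],[0,0,0,0.318,0.775,0,0.1],[0,0,0,0.318,0.775,0,0.1],[0,0,0,0.318,0.775,0,0.1],[0,0,0,0.318,0.775,0,0.1],[0,0,0,0.318,0.775,0,0.1],[0,0,0,0.318,0.775,0,0.1],[0,0,0,0.318,0.775,0,0.1],[0,0,0.93,0,0,0,0.1],[0,0,0.93,0,0,0,0.1],[0,0,0.93,0,0,0,0.1],[0,0,0.93,0,0,0,0.1],[0,0,0.93,0,0,0,0.1],[0,0,0.93,0,0,0,0.1],[0,0,0.91,0,0,0,0.1],[0,0,0,0,0,0,0.1]]]}}

```text
time: 30.0
ee_pos: [0.4686, 0.2014, 0.3642]
eef_rot: [[-0.563, 0.827, -0.001], [0.827, 0.563, -0.001], [-0.0, -0.002, -1.0]]
wrist_force: [-0.7, 0.6, -4.3]
width: 0.0208
```

```bash
python3 go.py .4706 .2026 .0656
```

```text
t 30.0 pos [0.4686 0.2014 0.3642] yawY 34.24 zaxis [-0.001 -0.001 -1.   ] w 0.0208 F [-0.7  0.6 -4.3] q [ 0.32  0.2  -0.89  1.73  0.16  1.29 -0.01]
to target, tool units [-0.     0.057  5.971]
```

Emit:
{"name": "apply_moves", "arguments": {"targets": [[[0,0,0,0,0.03,0.6,0.1],[0,0,0,0,0,0.8,0.1],[0,0,0,0,0,0.8,0.1],[0,0,0,0,0,0.8,0.1],[0,0,0,0,0,0.8,0.1],[0,0,0,0,0,0.6,0.1],[0,0,0,0,0,0.3,0.1],[0,0,0,0,0,0,0.1],[0,0,0,0,0,0,0.1],[0,0,0,0,0,0,0.1]]]}}

```text
time: 31.0
ee_pos: [0.473, 0.2037, 0.1329]
eef_rot: [[-0.563, 0.826, 0.005], [0.826, 0.563, 0.001], [-0.002, 0.005, -1.0]]
wrist_force: [0.7, -0.4, -5.5]
width: 0.021
```

```bash
python3 go.py .4706 .2026 .0656
python3 - <<'E'
from cyl import *
s=r.observe(); Rt=np.array(s['eef_rot']); p=np.array(s['ee_pos'])*1000
d,P,f,R,t=cam('wrist'); px=d['pixels']; c_=[d['cx'],d['cy']]; save(d,'wrist14.png')
c,u,L,e,k=fit(P,p-Rt[:,0]*50,p+Rt[:,0]*50)
y=np.array([.8256,.5642,0])
print('shaft y',c@y,'tcp y',p@y,'target y',np.array([470.6,202.6,0])@y)
m=hsvm(px,100,125,120)
for v in (117,120,123):
    us=np.where(m[v,180:370])[0]+180
    w=ray([[us.min(),v],[us.max()+1,v]],f,R,t,c_,.024)*1000
    print(v,us.min(),us.max(),'mid.y',(w.mean(0)@y).round(1),'width',np.linalg.norm(w[0]-w[1]).round(1))
E
```

```text
t 31.0 pos [0.473  0.2037 0.1329] yawY 34.28 zaxis [ 0.005  0.001 -1.   ] w 0.021 F [ 0.7 -0.4 -5.5] q [ 0.15  0.49 -0.76  1.98  0.45  0.84 -0.25]
to target, tool units [ 0.012 -0.058  1.347]
shaft y 506.8992953406708 tcp y 505.42382057608927 target y 502.83428000000004
117 224 312 mid.y 503.6 width 60.9
120 223 311 mid.y 502.9 width 61.0
123 223 311 mid.y 502.9 width 61.1
```

View pics/wrist14.png

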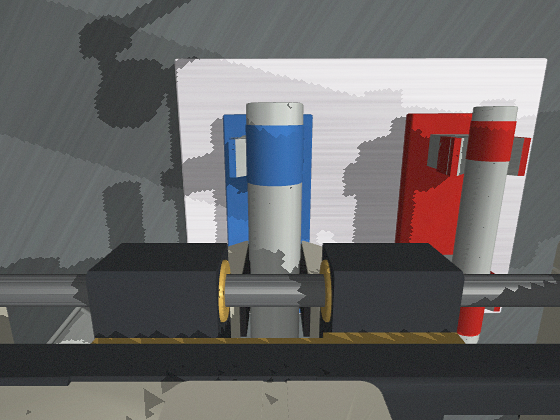

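Emit:
{"name": "apply_moves", "arguments": {"targets": [[[0,0,0,0.01,-0.06,0,0.1],[0,0,0,0,0,0.3,0.1],[0,0,0,0,0,0.4,0.1],[0,0,0,0,0,0.3,0.1],[0,0,0,0,0,0.1,0.1],[0,0,0,0,0,0.06,0.1],[0,0,0,0,0,0.03,0.1],[0,0,0,0,0,0,0.1],[0,0,0,0,0,0,0.1],[0,0,0,0,0,0,0.1]]]}}

```text
time: 32.05
ee_pos: [0.4696, 0.2018, 0.0723]
eef_rot: [[-0.563, 0.826, 0.003], [0.826, 0.563, 0.0], [-0.002, 0.003, -1.0]]
wrist_force: [0.2, -0.1, -4.5]
width: 0.0207
```

```bash
python3 go.py .4706 .2026 .0656
python3 - <<'E'
from cyl import *
d,P,f,R,t=cam('wrist'); save(d,'wrist15.png')
E
```

```text
t 32.05 pos [0.4696 0.2018 0.0723] yawY 34.26 zaxis [ 0.003  0.    -1.   ] w 0.0207 F [ 0.2 -0.1 -4.5] q [ 0.09  0.58 -0.68  2.02  0.54  0.73 -0.33]
to target, tool units [0.002 0.025 0.134]
```

View pics/wrist15.png

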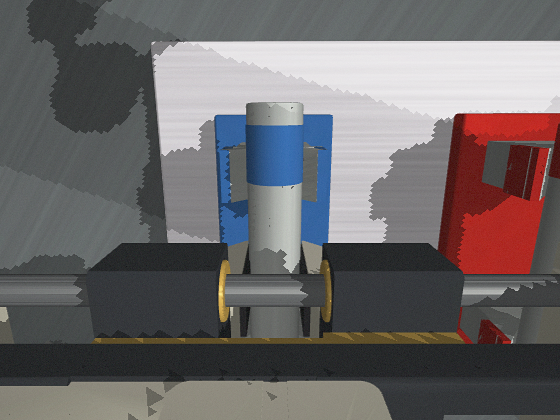

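Centred (shaft 247–303, block 230–317). I'll shift 1 mm and set down.

Emit:
{"name": "apply_moves", "arguments": {"targets": [[[0,0,0,0,0.015,0.03,0.1],[0,0,0,0,0,0.03,0.1],[0,0,0,0,0,0.03,0.1],[0,0,0,0,0,0.02,0.1],[0,0,0,0,0,0,0.1],[0,0,0,0,0,0,0.1]]]}}

```text
time: 32.7
ee_pos: [0.4696, 0.202, 0.0662]
eef_rot: [[-0.563, 0.826, 0.002], [0.826, 0.563, -0.0], [-0.001, 0.001, -1.0]]
wrist_force: [0.2, -0.4, -3.4]
width: 0.0209
```

Emit:
{"name": "apply_moves", "arguments": {"targets": [[[0,0,0,0,0,0.02,0.1],[0,0,0,0,0,0,0.1],[0,0,0,0,0,0,0.1]]]}}

```text
time: 33.0
ee_pos: [0.4697, 0.202, 0.0661]
eef_rot: [[-0.563, 0.826, 0.002], [0.826, 0.563, -0.001], [-0.002, 0.001, -1.0]]
wrist_force: [-4.3, -1.8, 6.1]
width: 0.0208
```

Emit:
{"name": "apply_moves", "arguments": {"targets": [[[0,0,0,0,0,0,0.25],[0,0,0,0,0,0,0.27],[0,0,0,0,0,0,0.35],[0,0,0,0,0,0,0.5],[0,0,0,0,0,0,0.6],[0,0,0,0,0,0,0.6],[0,0,0,0,0,-0.3,0.6],[0,0,0,0,0,-0.6,0.6],[0,0,0,0,0,-0.9,0.6],[0,0,0,0,0,-1,0.6],[0,0,0,0,0,-1,0.6],[0,0,0,0,0,-1,0.6],[0,0,0,0,0,-1,0.6],[0,0,0,0,0,0,0.6],[0,0,0,0,0,0,0.6],[0,0,0,0,0,0,0.6]]]}}

```text
time: 34.6
ee_pos: [0.4684, 0.2017, 0.3548]
eef_rot: [[-0.563, 0.826, 0.001], [0.826, 0.563, -0.001], [-0.001, 0.0, -1.0]]
wrist_force: [0.1, -0.4, -0.3]
width: 0.0549
```

Run:
```python
from cyl import *
st()
g=np.array([-.564,.826,0])
for n in ['wrist','scene','side']:
    d,P,f,R,t=cam(n); save(d,n+'16.png')
    for nm,c0 in [('red',(577,275.3,65.6)),('blue',(470.6,202.6,65.6))]:
        c0=np.array(c0); c,u,L,e,k=fit(P,c0-50*g,c0+50*g);print(n,nm,c.round(1),'along',round((c-c0)@g,1),'across',round((c-c0)@[.826,.564,0],1),u.round(3),round(L,1),round(e,2),k)
    m=hsvm(d['pixels'],8,20,170)&(P[...,2]>.03); print(' orange',(np.nanmedian(P[m],0)*1000).round(1),(np.nanmax(P[m],0)*1000).round(1),m.sum())
    def reg(nm,u0,u1,v0,v1,z0,z1):
        q=P[v0:v1,u0:u1].reshape(-1,3); q=q[np.isfinite(q[:,2])&(q[:,2]>z0)&(q[:,2]<z1)]
        print(nm,len(q),np.percentile(q,[3,50,97],axis=0).round(3).tolist())
    if n=='scene':
        reg('spr',198,242,205,265,.05,.13); reg('gbase',412,440,230,256,.045,.055)
    if n=='side': reg('socket',374,390,211,238,.03,.09)
```

```text
t 34.6 pos [0.4684 0.2017 0.3548] yawY 34.27 zaxis [ 0.001 -0.001 -1.   ] w 0.0549 F [ 0.1 -0.4 -0.3] q [ 0.33  0.21 -0.91  1.75  0.17  1.27 -0.02]
wrist red [578.8 274.3  64.8] along -1.8 across 0.9 [-0.564  0.826  0.   ] 148.8 0.53 2496
wrist blue [471.3 201.2  64.7] along -1.5 across -0.2 [-0.564  0.826 -0.   ] 148.7 0.53 2461
 orange [468.5 227.8 426.2] [469.1 228.  426.4] 2
scene red [577.2 273.   65.1] along -2.0 across -1.2 [-0.563  0.826  0.001] 149.0 0.92 692
scene blue [469.8 199.8  65.2] along -1.9 across -2.2 [-0.559  0.829  0.001] 148.3 1.0 588
 orange [422.6 -31.9  56.2] [472.3   2.3  75.9] 145
spr 612 [[0.652, -0.015, 0.052], [0.705, 0.029, 0.096], [0.717, 0.06, 0.129]]
gbase 335 [[0.389, 0.391, 0.046], [0.414, 0.418, 0.05], [0.438, 0.445, 0.053]]
side red [577.9 273.8  67.2] along -1.8 across -0.1 [-0.568  0.823 -0.001] 149.9 1.38 454
side blue [471.1 200.1  67.4] along -2.3 across -1.0 [-0.566  0.825  0.003] 148.7 1.28 460
 orange [414.1 -31.   68.4] [467.   -5.8  75.2] 16
socket 234 [[0.323, -0.169, 0.033], [0.337, -0.148, 0.064], [0.356, -0.138, 0.084]]
```

View pics/wrist16.png

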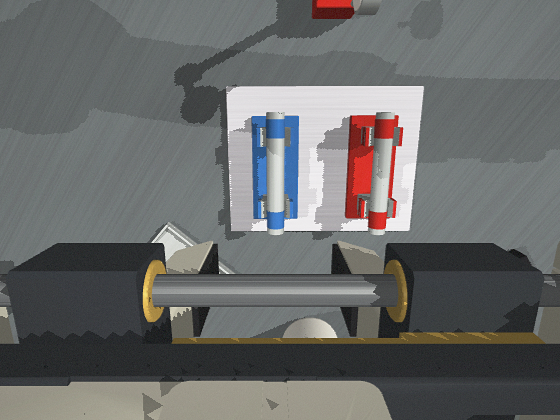

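View pics/scene16.png

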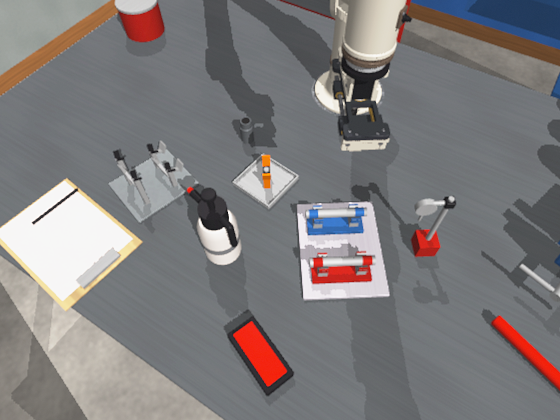

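Both shafts are cradled in their own pairs, the yoke stands in the tray, and the bystanders have not moved. Handing in.

```bash
python3 -c "
from bench import r
print(r.hand_in())"
```

```text
the job is handed in; nothing more can be done
None
```

The job is handed in at about 34.6 s of the 72 s allowed; no verdict was reported.

- **Yoke:** I pinched it to a 49.7 mm width (fully home is 50 mm), lifted it off the blue block and stood it at the tray's middle. It is upright with the tabs sprung back, tab tops at about 74–76 mm against 73 mm expected.
- **Shafts:** Each was gripped square to its slope, levelled and set down slowly, with under about 10 N at the wrist on contact. In the last look both lay level in their own colour's grooves. They were about 2 mm off centre along the pair, with axes within about 0.01 rad of the grooves.
- **Camera disagreement:** The cameras differ by up to 2 mm, about their calibration error. Across the grooves, wrist read +0.9 mm (red) and −0.2 mm (blue), scene −1.2 and −2.2, and side −0.1 and −1.0. Heights read 64.7–67.4 mm against 65.6 mm expected. All are inside the 3 mm limit.
- **Bystanders:** The sprayer, gauge stand and socket showed no movement beyond 1–2 mm of measurement noise. The arm finished raised and clear of everything.

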